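# Snap the lid onto the biscuit container

### The job

Close the yellow biscuit container: take its lid off the tea tray, lay it squarely on the container and press it down round its edges until all four latches have snapped over it and it sits level and fully home. Press firmly but never lean on it with the weight of more than about 3 kg, and leave the cookie press, the glass bowl and the small dish where they are.

Things in the scene. Friction and masses are not known exactly. Their poses are not given: they have to be found in the camera images.
- tub: Open yellow plastic container, 170 x 125 mm outside (long side along its x), 84 mm tall, walls 5 mm, inside 160 x 115 mm; origin at the centre of its underside, z up. Standing on its soft pad it sinks by 5 to 15 mm under a firm press (20 mm at most) and rises again when let go; it cannot shift sideways. A spring latch stands in the middle of each of its four sides.
- pad: Fixed grey foam pad under the container, 210 x 165 mm, 24 mm thick; the underside of tub starts level with its top; origin at the centre of its underside, axes as tub.
- latch0: Spring latch on the container's +x side (the other three sides have the same): a tab 48 mm wide that springs outward, with a sloping nose pointing inward. Origin 87 mm from the container's centre at rim height, x outward. The nose overlaps the lid plate's edge by 3 mm; its top is 19 mm above the rim. Tabs reach out to 97 mm (x sides) and 75 mm (y sides) from the centre.
- rim (a point): Centre of the container's mouth at rim height, 84 mm above the origin of tub; axes as tub. The seated lid has its origin here. A lid laid on first stops on the latch noses about 13 mm above the rim. Pressed near its edge beside a latch (10 to 22 N; all four at once would take far more) it springs that latch outward, goes right down to the rim, and only then the latch snaps over it.
- lid: Loose yellow plastic lid, 160 g: flat plate 174 x 129 x 4 mm (long along its x), origin at the centre of the plate's underside, z up. Upright grip bar in the middle, 84 mm along x, 18 mm along y, from z = 4 to 36 mm. Below, a plug 28 mm deep, 158 x 113 mm, tapered in its lower half to 154 x 109 mm at its foot, on which it lies flat in the tray. Fits the container either way round (half a turn).
- tray: Stainless tea tray, fixed, 250 x 180 mm (long side along x), 3 mm thick floor, rim 10 mm high, low loop handles at the ends of x reaching 149 mm from the centre; origin at the centre of its underside.
- press: Bystander: metal cookie press lying on its side, about 220 mm long along its x, 58 mm high, with a ratchet lever sticking out 80 mm to +y; origin under the middle of the barrel.
- bowl: Bystander: footed glass bowl, 124 mm across, 92 mm high; origin at the centre of its foot.
- dish: Bystander: small white ceramic dish with gold rim, 104 mm across, 26 mm high; origin at the centre of its underside.
Not all that is in view belongs to the job. What is shaped like the lid but pink or turquoise is not meant.

How it is judged:
By the outcome, as a careful person would: the job done as asked, in the order asked, and still so for the second after the job is handed in, with the robot touching nothing.
It also fails if it takes over 54 s, if anything falls off the work surface, if the arm or the gripper's body presses on something with over 40 N, if the wrist force passes 120 N, or if a joint passes its speed limit or range.

### The arm

A 6-joint arm with a two-finger parallel gripper is mounted at the origin on the work surface. World frame = base frame: x ahead of the robot, y to its left, z up, the work surface at z = 0. Lengths are in m, angles in rad, forces in N, time in s.
With the tool pointing down it reaches from about 0.3 to 0.775 m from the base axis. Payload 14.6 kg.
Tool frame: the origin (TCP) lies at the very end of the fingers, on their centre line; the grasp point (between the pads) lies 19 mm behind it; z points along the fingers, x is the direction in which the jaws open and shut, and the axes are right-handed (so a half turn about z gives the same grasp; the last joint's range is limited). The gripper opens to 94 mm and grips with 3 to 60 N. Pads are 16 mm wide; open, the fingers measure 119 mm over their backs; the gripper's body (75 mm by 177 mm) begins 78 mm behind the grasp point.
Start: joints at [-1.239, 0.3, 1.521, -0, 1.321, -0.067], TCP at [0.214, -0.507, 0.205] pointing down, gripper open.
Joint ranges: [-3.03, 3.03], [-0.79, 2.21], [0.23, 2.52], [-1.04, 4.18], [0, 3.07], [-2.55, 2.55]. Speed limits (rad/s): [2.22, 2.22, 2.57, 3.14, 3.14, 3.14].

### API

Orientations are given as [roll, pitch, yaw] about the fixed x, y, z axes, in that order (R = Rz(yaw) Ry(pitch) Rx(roll)).
In Python, from station import ctrl gives the robot as it stands.
- The arm moves only by the shell command python3 -m inch 'ROWS' [FORCE]. ROWS is JSON, one flat list of numbers, 7 for each row, row after row: the shift along the tool's x, y, z in cm, then the turn, a rotation vector about the tool's x, y, z in rad, then the opening, from 0 (shut) to 1 (fully open). In form: [tx, ty, tz, wx, wy, wz, claw, tx, ty, tz, wx, wy, wz, claw, ...]. A call has 1 to 20 rows; each row shifts and turns the commanded pose from where the row before left it, along the tool's axes as they then stand; what a row does not reach is not made up. A row lasts 1/8 s, in which the tool goes at most 62.5 mm and 10.7 degrees, less where a joint would pass 70% of its speed; a pose out of reach is approached as far as the arm can. A call is refused whole if a number of a shift passes 6.25 or a number of a turn 0.188, either way. A call with a gripper value outside its range is refused whole. The fingers move at their own pace and stop on an object; FORCE is the grip in N (left out, the last holds). Time passes only in rows, so rows that do not move let the fingers close. It gives the time, the measured TCP pose, the force and the opening at its end, in the units of the state.
- ctrl.get_obs(): the state, without advancing time (a new reading comes with each control period).
- ctrl.camera(name): name is "side" or "top"; returns (picture, depth): 480x640x3 uint8, red, green, blue; 480x640 float32, m along the optical axis (not along the pixel's ray), 0 where there is no reading.
- ctrl.camera_params(name): a dict with "vertical_fov" (degrees; the focal length in pixels is half the picture's height over the tangent of half this angle, whatever the lens; pixels are square), "cx", "cy" (the principal point, pixels), "distortion" ([k1, k2, p1, p2, k3] as OpenCV has them; the pictures are not rectified), "camera_from_world" (4x4, takes a point from world to camera coordinates). Camera axes: x right, y down, z forward; pixel columns grow to the right and rows downward; lengths in m; the calibration is good to about 2 mm. A picture is of the moment at which its call begins. camera_params takes no time and is no camera call.
- ctrl.hand_in(): hands the job in, once; it reports no verdict.
Trained networks look in the newest picture that a camera, given by its name, has taken for a name from the list of things; names that differ only in an ending like _2 or _b are one class to them, and where a whole thing is asked for, a point or a joint stands for the part that bears it (a point fixed in the world has none). Each returns a list of dicts, best first, with "score" (0 to 1); they miss things now and then, are a little off and sometimes report something else, mostly with a low value. They report only what shows in the picture. A call takes as long as a camera call. They do not tell look-alikes from the thing itself.
- ctrl.spot_in(camera, label): "bbox" ([centre column, centre row, width, height] in pixels, round what is visible of it).
- ctrl.place_of(camera, label): "centre" ([column, row] in pixels: a listed point, or the origin of a listed thing).
The state is a dict: "time_s": time; "qpos": joint angles; "joint_vel": joint speeds; "tau": joint torques, N m; "ee_pos": TCP position; "eef_rot": TCP orientation; "force": force on the tool from outside, world axes, zero at the start; "moment": the same for the moment, N m; "grip_width": finger opening in m.
Only numpy, scipy, OpenCV 4.12 (cv2) and the standard library are available. Lean on these libraries where they do the work, as an engineer would, in place of code of your own. Each camera call takes 0.05 s, during which the arm holds its last target. There are 200 camera calls.

## Working session

There is one attempt and no reset: what is moved stays moved. The work goes in short steps, Python scripts to look and compute and a shell command to move; the robot and the scene stay as the last step left them, time stands still between calls to the robot, and variables do not carry over. Pictures are saved under pics/ and viewed, about 8 in all and at most 12, crops included, and the job is handed in when it is done.

```bash
ls; mkdir -p pics; cat > h.py <<'E'
import numpy as np, cv2
from station import ctrl
def K(n):
    p=ctrl.camera_params(n); f=240/np.tan(np.radians(p["vertical_fov"])/2)
    return np.array([[f,0,p["cx"]],[0,f,p["cy"]],[0,0,1]]),np.array(p["distortion"],float),np.array(p["camera_from_world"])
def cloud(n,d):
    k,D,T=K(n); v,u=np.mgrid[:480,:640]
    q=cv2.undistortPoints(np.stack([u,v],-1).reshape(-1,1,2).astype(np.float64),k,D).reshape(480,640,2)
    P=np.dstack([q[...,0]*d,q[...,1]*d,d]); R=T[:3,:3]
    return (P-T[:3,3])@R
def proj(n,X):
    k,D,T=K(n); return cv2.projectPoints(np.array(X,float).reshape(-1,1,3),cv2.Rodrigues(T[:3,:3])[0],T[:3,3],k,D)[0].reshape(-1,2)
def shot(n,name=None):
    im,d=ctrl.camera(n)
    if name: cv2.imwrite(f"pics/{name}.png",im[...,::-1])
    return im,d,cloud(n,d)
E
python3 - <<'E'
from h import *
for n in("top","side"):
    im,d,P=shot(n,n+"0"); np.savez(f"{n}0.npz",im=im,d=d,P=P)
    for l in("lid","tub","rim","tray"):
        for r in ctrl.place_of(n,l)[:3]:
            c,w=map(int,r["centre"]); print(n,l,round(r["score"],2),c,w,P[min(w,479),min(c,639)].round(3))
print(ctrl.get_obs())
E
```

```text
pics
top lid 0.81 177 375 [0.221 0.355 0.032]
top lid 0.78 162 275 [0.459 0.386 0.063]
top lid 0.59 258 260 [0.491 0.156 0.072]
top tub 0.72 380 250 [ 0.513 -0.139  0.056]
top rim 0.95 384 248 [ 0.517 -0.149  0.055]
side lid 0.55 283 242 [0.485 0.151 0.039]
side lid 0.55 362 285 [ 0.185 -0.443  0.346]
side lid 0.54 231 219 [ 0.193 -0.04   0.3  ]
side tub 0.89 365 284 [ 0.191 -0.444  0.346]
side rim 0.57 364 259 [ 0.558 -0.104  0.075]
side rim 0.17 472 301 [ 0.7   -0.361  0.012]
side tray 0.71 276 256 [0.425 0.107 0.037]
{'time_s': 0.5, 'qpos': array([-1.23859893e+00,  2.99912142e-01,  1.52102479e+00, -9.30595021e-07,
        1.32069042e+00, -6.65960052e-02]), 'joint_vel': array([-0.00091017, -0.0008107 ,  0.00220046,  0.00117796, -0.00093113,
       -0.00044723]), 'tau': array([-3.41322175e-04, -5.31344819e+01, -3.52736306e+01,  7.07883155e-02,
        2.14306999e-02, -3.43207421e-05]), 'ee_pos': array([ 0.21356196, -0.5068251 ,  0.20542842]), 'eef_rot': array([-3.14159124e+00,  3.46761367e-05, -1.17200270e+00]), 'force': array([-0.01225347,  0.40359652, -0.8821176 ]), 'moment': array([ 0.0180088 , -0.07245861,  0.03562374]), 'grip_width': 0.09427000661374786}
```

View pics/top0.png

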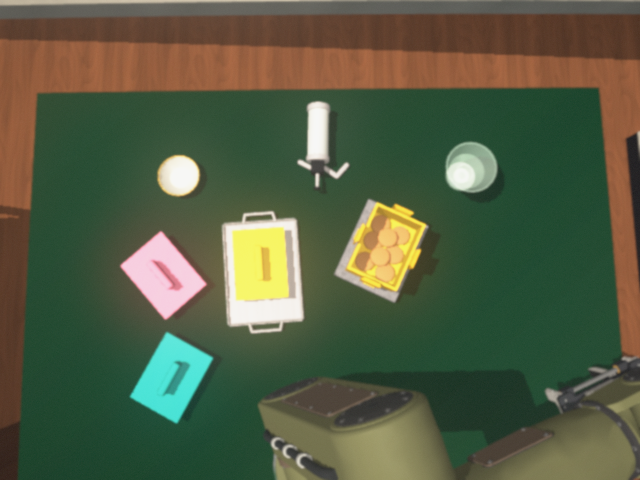

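View pics/side0.png

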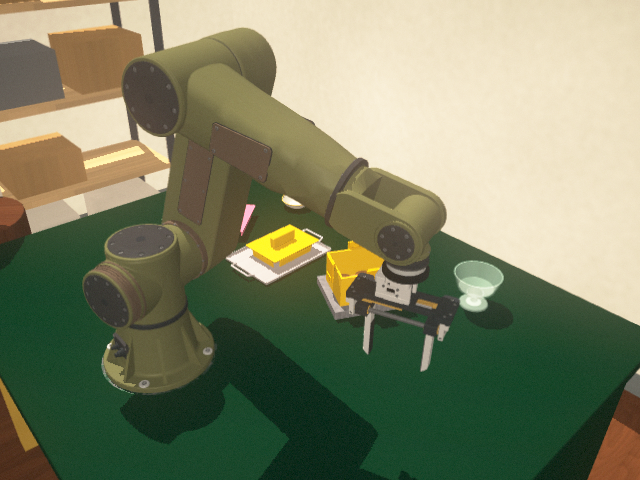

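The three lid shapes are pink at (164,275), turquoise at (172,378) and yellow at (261,263). The yellow one lies in the tray and matches the container at (388,248), so that is the one meant. I'll confirm it in a crop and measure it.

```bash
python3 - <<'E'
from h import *
z=np.load("top0.npz"); im,P,d=z["im"],z["P"],z["d"]
hsv=cv2.cvtColor(im,cv2.COLOR_RGB2HSV); m=(hsv[...,0]>20)&(hsv[...,0]<34)&(hsv[...,1]>150)&(hsv[...,2]>90)&(d>0)
def rect(Q,t):
    c,s,a=cv2.minAreaRect((Q[:,:2]*1000).astype(np.float32)); print(t,len(Q),np.round(c,1),np.round(s,1),round(a,1), "z",np.percentile(Q[:,2],[5,50,95]).round(4))
u=np.arange(640)[None]+0*d
L=m&(u>220)&(u<310); T=m&(u>325)&(u<440)
zz=P[...,2]
rect(P[L&(zz>.025)&(zz<.045)],"plate"); rect(P[L&(zz>.058)&(zz<.08)],"bar")
for a,b in((.098,.118),(.116,.14),(.03,.09)): rect(P[T&(zz>a)&(zz<b)],f"tub{a}")
g=(u>325)&(u<440)&(hsv[...,1]<60)&(zz>.015)&(zz<.035); rect(P[g],"pad")
g=(u>215)&(u<310)&(hsv[...,1]<60)&(zz>.004)&(zz<.02); rect(P[g],"tray")
print(np.histogram(zz[T],bins=np.arange(0,.15,.01)))
c=cv2.resize(im[190:340,210:440],None,fx=3.4,fy=3.4,interpolation=cv2.INTER_CUBIC); cv2.imwrite("pics/crop1.png",c[...,::-1])
k,D,Tm=K("top"); print(k[0,0],-Tm[:3,:3].T@Tm[:3,3])
E
```

```text
plate 1191 [504.4 156.1] [130.9 117.8] 2.4 z [0.0314 0.0354 0.0398]
bar 177 [487.1 156. ] [83.  18.4] 3.9 z [0.0619 0.0664 0.0703]
tub0.098 651 [ 515.9 -143.3] [142. 189.] 64.1 z [0.1004 0.1082 0.1139]
tub0.116 388 [ 516.8 -146. ] [143.6 182.7] 29.4 z [0.1183 0.1254 0.1298]
tub0.03 772 [ 514.7 -142.3] [143.2 188.6] 64.7 z [0.0305 0.0473 0.087 ]
pad 1017 [ 637.9 -138.9] [501.  243.2] 3.2 z [0.0192 0.0242 0.0291]
tray 2188 [444.9 152.7] [214.5 936.1] 87.1 z [0.0042 0.0069 0.0157]
(array([ 72,   0, 346, 318,  84,  79,  81, 102, 108, 122, 459, 194, 327,
        14]), array([0.  , 0.01, 0.02, 0.03, 0.04, 0.05, 0.06, 0.07, 0.08, 0.09, 0.1 ,
       0.11, 0.12, 0.13, 0.14]))
505.65758903042445 [0.39129475 0.03144213 1.27592202]
```

View pics/crop1.png

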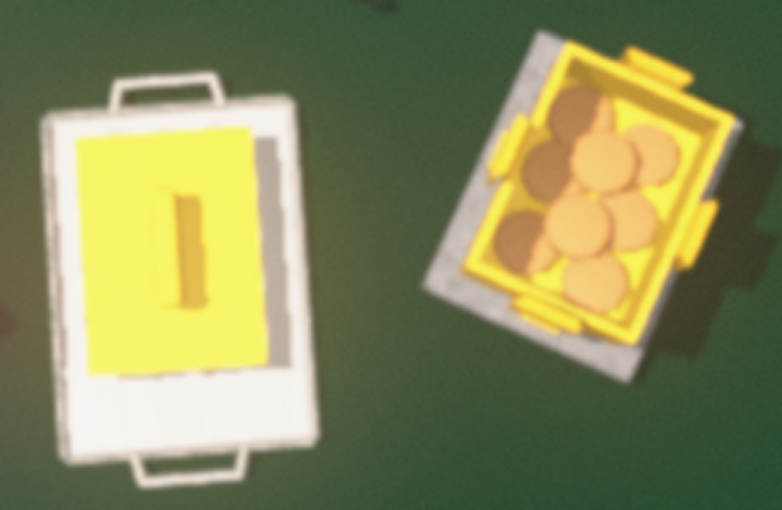

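The crop confirms the yellow lid in the tray and the open container with its four latches. Next I'll fit both poses.

```bash
cat > fit.py <<'E'
from h import *
from scipy.optimize import least_squares
def sdf(q,a,b):
    d=np.abs(q)-[a,b]; return np.linalg.norm(np.maximum(d,0),axis=1)+np.minimum(d.max(1),0)
def loc(p,Q):
    c,s=np.cos(p[2]),np.sin(p[2]); return (Q-p[:2])@np.array([[c,-s],[s,c]])
def edge(mask,n,z):   # mask outline cast on the plane z
    cs,_=cv2.findContours(mask.astype(np.uint8),cv2.RETR_EXTERNAL,cv2.CHAIN_APPROX_NONE); c=max(cs,key=len).reshape(-1,2)
    k,D,T=K(n); q=cv2.undistortPoints(c.reshape(-1,1,2).astype(float),k,D).reshape(-1,2); r=np.c_[q,np.ones(len(q))]@T[:3,:3]
    o=-T[:3,:3].T@T[:3,3]; return (o+r*((z-o[2])/r[:,2])[:,None])[:,:2],c
def fitrect(Q,a,b,p0,off=0):
    r=least_squares(lambda p:(sdf(loc(p,Q),a,b)-off)*1000,p0,x_scale=[.01,.01,.05],loss="soft_l1"); return r.x,np.median(np.abs(r.fun))
E
python3 - <<'E'
from fit import *
z=np.load("top0.npz"); im,P,d=z["im"],z["P"],z["d"]
hsv=cv2.cvtColor(im,cv2.COLOR_RGB2HSV); m=(hsv[...,0]>18)&(hsv[...,0]<36)&(hsv[...,1]>100)
u=np.arange(640)[None]+0*d; zz=P[...,2]
L=m&(u>220)&(u<310)
E,_=edge(L,"top",.035)
for off in(0,-.001):
  x,r=fitrect(E,.087,.0645,[.487,.156,.04],off); print("lid",x.round(4),np.degrees(x[2]),r)
B=P[L&(zz>.058)&(zz<.08)][:,:2]; print("bar",B.mean(0), B.min(0),B.max(0))
T=m&(u>325)&(u<440)&(d>0)
Q=P[T&(zz>.102)&(zz<.114)][:,:2]
rim=lambda p:np.abs(sdf(loc(p,Q),.085-.0025,.0625-.0025))
def res(p):
    return np.minimum(rim(p),.008)*1000
best=min((least_squares(res,[.516,-.144,a],x_scale=[.01,.01,.05]) for a in np.radians([-20,-25,-30])),key=lambda r:r.cost)
print("rim",best.x.round(4),np.degrees(best.x[2]),best.cost/len(Q))
Lt=P[T&(zz>.117)][:,:2]; q=loc(best.x,Lt)*1000
for n,s in(("x+",q[:,0]>70),("x-",q[:,0]<-70),("y+",q[:,1]>50),("y-",q[:,1]<-50)): print(n,s.sum(),np.median(q[s],0).round(1),q[s].min(0).round(0),q[s].max(0).round(0))
for zz_,nm,p,a,b,cl in((.035,"lid",x,.087,.0645,(255,0,0)),(.108,"rim",best.x,.085,.0625,(0,0,255)),(.024,"pad",best.x,.105,.0825,(255,0,255))):
    c,s=np.cos(p[2]),np.sin(p[2]); C=np.array([[a,b],[-a,b],[-a,-b],[a,-b]])@np.array([[c,s],[-s,c]])+p[:2]
    big=proj("top",np.c_[C,np.full(4,zz_)]); cv2.polylines(im,[np.round(big*16).astype(np.int32)],True,cl,1,shift=4)
c=cv2.resize(im[190:340,210:440],None,fx=3.4,fy=3.4,interpolation=cv2.INTER_NEAREST); cv2.imwrite("pics/crop2.png",c[...,::-1])
E
```

```text
lid [0.4859 0.1542 0.0588] 3.368763167242878 1.9485184650262362
lid [0.4859 0.1543 0.0582] 3.334288478752488 0.9616608886766224
bar [0.48656924 0.15546711] [0.44611663 0.14477288] [0.52850573 0.1663974 ]
rim [ 0.5163 -0.146  -0.4494] -25.749112118295404 2.1626692977191713
x+ 108 [89.6 -0.2] [ 84. -24.] [96. 24.]
x- 95 [-91.4   0.6] [-96. -24.] [-84.  24.]
y+ 89 [ 0.1 68.7] [-24.  62.] [23. 73.]
y- 102 [ -0.6 -68. ] [-24. -74.] [ 25. -61.]
```

View pics/crop2.png

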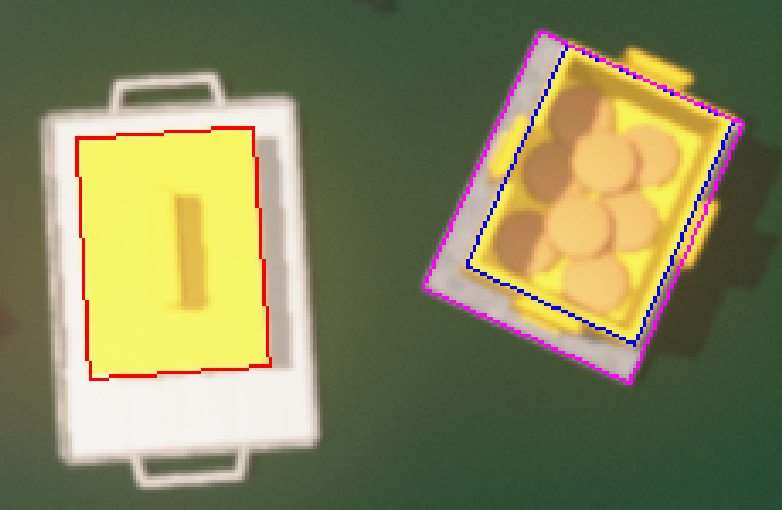

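The overlay matches the lid and rim outlines and the pad. The lid is at (0.486, 0.155) with yaw 3.3°, and the tub is at (0.516, −0.146) with yaw −25.75°.

```bash
cat > go.py <<'E'
import sys; from h import *
from scipy.spatial.transform import Rotation as R
def go(x,y,z,yaw,o=None):
    o=o or ctrl.get_obs(); G=R.from_euler("xyz",[np.pi,0,yaw],degrees=False); C=R.from_euler("xyz",o["eef_rot"])
    d=np.array([x,y,z])-o["ee_pos"]
    print("turn first",(C.inv()*G).as_rotvec().round(4),"then shift cm",(G.inv().apply(d)*100).round(2),"| t",o["time_s"],"F",o["force"].round(1),"w",round(o["grip_width"],4))
def tub(lx,ly,z,yaw=np.radians(-115.75)):
    c,s=np.cos(-.4494),np.sin(-.4494); go(.5163+c*lx-s*ly,-.146+s*lx+c*ly,z,yaw)
if __name__=="__main__": a=list(map(float,sys.argv[2:])); globals()[sys.argv[1]](*a)
E
python3 go.py go .486 .155 .14 $(python3 -c "print(-86.65*3.14159265/180)")
```

```text
turn first [0.     0.     0.3403] then shift cm [-64.48 -31.06   6.54] | t 0.5 F [-0.   0.4 -0.9] w 0.0943
```

```bash
python3 -m inch '[0,0,0,0,0,0.17,1, 0,0,0,0,0,0.17,1, -4.96,-2.39,0,0,0,0,1, -4.96,-2.39,0,0,0,0,1, -4.96,-2.39,0,0,0,0,1, -4.96,-2.39,0,0,0,0,1, -4.96,-2.39,0,0,0,0,1, -4.96,-2.39,0,0,0,0,1, -4.96,-2.39,0,0,0,0,1, -4.96,-2.39,0,0,0,0,1, -4.96,-2.39,0,0,0,0,1, -4.96,-2.39,0,0,0,0,1, -4.96,-2.39,2,0,0,0,1, -4.96,-2.39,2,0,0,0,1, -4.96,-2.38,2.5,0,0,0,1, 0,0,0,0,0,0,1, 0,0,0,0,0,0,1]' 20; python3 go.py go .486 .155 .040 -1.5123
```

```text
time_s: 2.62
ee_pos: [0.4856, 0.1547, 0.1407]
eef_rot: [3.142, -0.0, -1.512]
force: [-0.2, -0.3, 0.6]
grip_width: 0.0942
turn first [ 0.     -0.0002  0.0006] then shift cm [-0.02 -0.04 10.07] | t 2.625 F [-0.2 -0.3  0.6] w 0.0942
```

```bash
python3 -m inch '[0,0,4,0,0,0,1, 0,0,4,0,0,0,1, 0,0,2.05,0,0,0,1, 0,0,0,0,0,0,0.5, 0,0,0,0,0,0,0, 0,0,0,0,0,0,0, 0,0,0,0,0,0,0, 0,0,0,0,0,0,0, 0,0,0,0,0,0,0, 0,0,0,0,0,0,0]' 30; python3 go.py go .486 .155 .17 -1.5123
```

```text
time_s: 3.88
ee_pos: [0.4857, 0.1551, 0.0399]
eef_rot: [3.142, 0.0, -1.512]
force: [1.2, 0.4, -0.0]
grip_width: 0.0277
turn first [0.0001 0.     0.0004] then shift cm [  0.02  -0.03 -13.01] | t 3.875 F [ 1.2  0.4 -0. ] w 0.0277
```

```bash
python3 -m inch '[0,0,0,0,0,0,0, 0,0,0,0,0,0,0, 0,0,0,0,0,0,0, 0,0,-0.5,0,0,0,0, 0,0,-3,0,0,0,0, 0,0,-5,0,0,0,0, 0,0,-5,0,0,0,0, 0,0,-2.5,0,0,0,0, 0,0,0,0,0,0,0, 0,0,0,0,0,0,0]' 40; python3 - <<'E'
from fit import *; from go import tub
im,d,P=shot("top","top1"); im2,d2,P2=shot("side","side1")
hsv=cv2.cvtColor(im,cv2.COLOR_RGB2HSV); m=(hsv[...,0]>18)&(hsv[...,0]<36)&(hsv[...,1]>100)
a=np.hstack([cv2.resize(im[150:400,150:480],(396,300)),cv2.resize(im2[120:360,150:450],(375,300))]); cv2.imwrite("pics/c3.png",a[...,::-1])
tub(0,0,.2)
E
```

```text
time_s: 5.12
ee_pos: [0.4852, 0.155, 0.1986]
eef_rot: [3.14, -0.0, -1.512]
force: [-0.6, 0.5, -2.3]
grip_width: 0.0174
turn first [ 0.0023 -0.001   0.5082] then shift cm [ 25.76 -15.88  -0.15] | t 5.225 F [-0.3  0.2 -0.8] w 0.0179
```

View pics/c3.png

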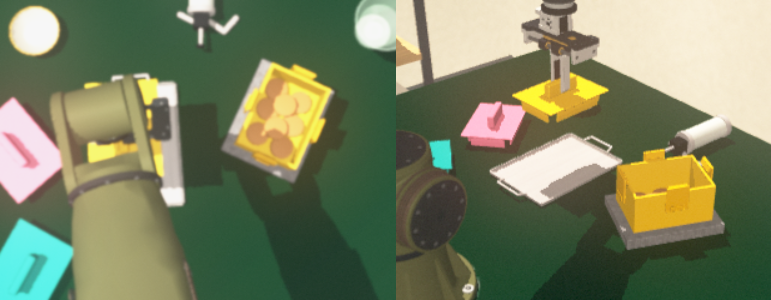

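The lid hangs level in the gripper and the tray is empty. Next I'll move it over the container.

```bash
python3 -m inch '[0,0,0,0,0,0.169,0, 0,0,0,0,0,0.169,0, 0,0,0,0,0,0.17,0, 3.5,-2,0,0,0,0,0, 4.5,-2.7,0,0,0,0,0, 5,-3.3,0,0,0,0,0, 5,-3.3,0,0,0,0,0, 4.5,-2.7,0,0,0,0,0, 3.26,-1.88,0,0,0,0,0, 0,0,0,0,0,0,0, 0,0,0,0,0,0,0, 0,0,0,0,0,0,0, 0,0,0,0,0,0,0]' 40; python3 - <<'E'
from fit import *; from go import tub
im,d,P=shot("side","side2"); im2,d2,P2=shot("top","top2")
tub(0,0,.19)
p=np.array([.5163,-.146,-.4494]); c,s=np.cos(p[2]),np.sin(p[2]); M=np.array([[c,s],[-s,c]])
C=lambda a,b,z:np.c_[np.array([[a,b],[-a,b],[-a,-b],[a,-b]])@M+p[:2],np.full(4,z)]
z=ctrl.get_obs()["ee_pos"][2]-.005
S=3
big=cv2.resize(im,None,fx=S,fy=S,interpolation=cv2.INTER_CUBIC)
for a,b,h,cl in((.087,.0645,z,(255,0,0)),(.087,.0645,z-.004,(255,0,255)),(.077,.0545,z-.032,(0,255,0)),(.085,.0625,.108,(0,0,255))):
    cv2.polylines(big,[np.round(proj("side",C(a,b,h))*S*16+S*8).astype(np.int32)],True,cl,1,16,4)
u,v=(proj("side",[.5163,-.146,.15])[0]*S).astype(int); cv2.imwrite("pics/c4.png",big[max(v-290,0):v+290,u-300:u+300,::-1])
# plate top from the top camera: fit what is seen
E

```

```text
time_s: 6.85
ee_pos: [0.517, -0.1451, 0.2]
eef_rot: [-3.142, 0.0, -2.019]
force: [-0.2, 0.0, -1.5]
grip_width: 0.0176
turn first [-0.0001  0.0001  0.001 ] then shift cm [0.09 0.04 1.  ] | t 6.95 F [-0.6  0.4 -1. ] w 0.0176
```

View pics/c4.png

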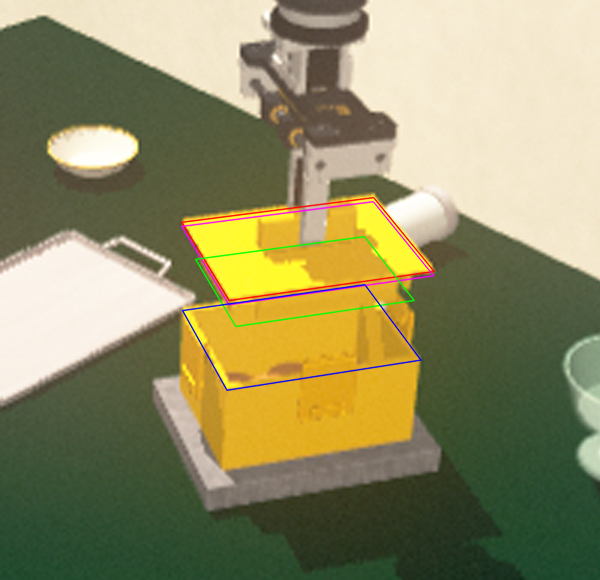

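The lid plate and the rim match the drawn outlines to about 1–2 mm. I'll lower it now.

```bash
python3 -m inch '[0.09,0.04,2,0,0,0,0, 0,0,2,0,0,0,0, 0,0,1,0,0,0,0, 0,0,0.5,0,0,0,0, 0,0,0.5,0,0,0,0, 0,0,0.4,0,0,0,0, 0,0,0,0,0,0,0, 0,0,0,0,0,0,0]'; python3 go.py tub 0 0 .13; python3 -m inch '[0,0,0.2,0,0,0,0, 0,0,0.2,0,0,0,0, 0,0,0.1,0,0,0,0, 0,0,0,0,0,0,0]';python3 go.py tub 0 0 .13
```

```text
time_s: 7.95
ee_pos: [0.5163, -0.1466, 0.1362]
eef_rot: [-3.141, 0.0, -2.02]
force: [0.1, -0.4, -1.7]
grip_width: 0.0182
turn first [-0.0004  0.      0.0002] then shift cm [-0.05  0.03  0.62] | t 7.95 F [ 0.1 -0.4 -1.7] w 0.0182
time_s: 8.45
ee_pos: [0.5158, -0.146, 0.1308]
eef_rot: [3.14, 0.0, -2.02]
force: [-2.8, 3.9, 3.9]
grip_width: 0.0179
turn first [0.0013 0.0004 0.0003] then shift cm [-0.02 -0.04  0.08] | t 8.45 F [-2.8  3.9  3.9] w 0.0179
```

Contact came at the expected nose height. I'll release, rise and look.

```bash
python3 -m inch '[0,0,0,0,0,0,0.5, 0,0,0,0,0,0,0.5, 0,0,0,0,0,0,0.5, 0,0,0,0,0,0,0.5, 0,0,-2,0,0,0,0.5, 0,0,-4,0,0,0,0.2, 0,0,-1,0,0,0,0, 0,0,0,0,0,0,0, 0,0,0,0,0,0,0, 0,0,0,0,0,0,0]' 40; cat > chk.py <<'E'
import sys; from fit import *
im,d,P=shot("side")
p=np.array([.5163,-.146,-.4494]); S=3
hsv=cv2.cvtColor(im,cv2.COLOR_RGB2HSV); m=(hsv[...,0]>18)&(hsv[...,0]<36)&(hsv[...,1]>80)&(d>0)
W=P[m]; q=np.c_[loc(p,W[:,:2]),W[:,2]]*1000
s=(q[:,2]>98)&(q[:,2]<140)&(np.abs(q[:,0])<82)&(np.abs(q[:,1])<58)&((np.abs(q[:,0])>48)|(np.abs(q[:,1])>16))
Q=q[s]; A=np.c_[Q[:,:2]/100,np.ones(len(Q))]; w=np.ones(len(Q),bool)
for _ in range(4): k=np.linalg.lstsq(A[w],Q[w,2],rcond=None)[0]; w=np.abs(Q[:,2]-A@k)<5
print("plate top: dz/dx,dz/dy mm per 100mm, z centre",k.round(2),w.sum(),"seated flat would be 112")
c,t=np.cos(p[2]),np.sin(p[2])
u,v=(proj("side",[.5163,-.146,.12])[0]*S).astype(int)
big=cv2.resize(im,None,fx=S,fy=S,interpolation=cv2.INTER_CUBIC); cv2.imwrite(f"pics/{sys.argv[1]}.png",big[v-190:v+170,u-200:u+200,::-1])
E
python3 chk.py c5; python3 go.py tub .072 0 .15
```

```text
time_s: 9.7
ee_pos: [0.5159, -0.1464, 0.1999]
eef_rot: [3.14, -0.0, -2.02]
force: [0.2, 0.7, -0.4]
grip_width: 0.0014
plate top: dz/dx,dz/dy mm per 100mm, z centre [  2.27  -1.79 126.32] 1013 seated flat would be 112
turn first [ 0.0014 -0.0001  0.0002] then shift cm [-0.06 -7.21  5.01] | t 9.75 F [-0.6  0.4 -0.6] w 0.0004
```

View pics/c5.png

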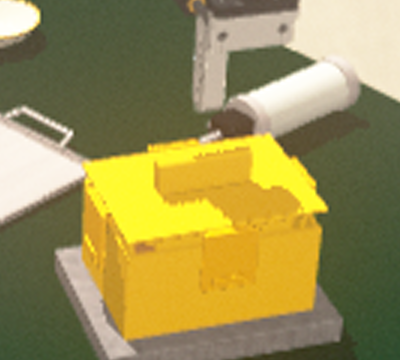

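The lid lies squarely on the latch noses, with the plate top at about 126 mm (125 expected). I'll press the +x side first with closed fingers.

```bash
python3 -m inch '[0,-3.6,0,0,0,0,0, 0,-3.6,0,0,0,0,0, 0,0,3.5,0,0,0,0, 0,0,3,0,0,0,0, 0,0,0.5,0,0,0,0, 0,0,0,0,0,0,0]' 40; python3 -m inch '[0,0,0.3,0,0,0,0, 0,0,0.3,0,0,0,0, 0,0,0.3,0,0,0,0, 0,0,0,0,0,0,0]'; python3 go.py tub .072 0 .1
```

```text
time_s: 10.5
ee_pos: [0.5812, -0.1779, 0.1316]
eef_rot: [-3.141, 0.0, -2.02]
force: [0.4, 0.5, 0.9]
grip_width: 0.0006
time_s: 11.0
ee_pos: [0.5809, -0.1777, 0.122]
eef_rot: [3.141, 0.0, -2.02]
force: [-2.7, 1.7, 4.2]
grip_width: 0.0006
turn first [0.0004 0.     0.0003] then shift cm [-0.05 -0.    2.2 ] | t 11.0 F [-2.7  1.7  4.2] w 0.0006
```

```bash
python3 -m inch '[0,0,0.2,0,0,0,0, 0,0,0.2,0,0,0,0, 0,0,0,0,0,0,0]'; python3 -m inch '[0,0,0.2,0,0,0,0, 0,0,0,0,0,0,0]'
```

```text
time_s: 11.38
ee_pos: [0.5811, -0.1778, 0.1184]
eef_rot: [-3.141, 0.0, -2.02]
force: [-3.4, 2.7, 7.9]
grip_width: 0.0007
time_s: 11.62
ee_pos: [0.5812, -0.1779, 0.1167]
eef_rot: [-3.141, 0.0, -2.02]
force: [-3.2, 2.2, 9.9]
grip_width: 0.0001
```

```bash
python3 -m inch '[0,0,0.2,0,0,0,0, 0,0,0,0,0,0,0]'; python3 -m inch '[0,0,0.2,0,0,0,0, 0,0,0,0,0,0,0]'
```

```text
time_s: 11.88
ee_pos: [0.5813, -0.1779, 0.1149]
eef_rot: [-3.14, 0.0, -2.02]
force: [-4.2, 2.2, 11.3]
grip_width: 0.0007
time_s: 12.12
ee_pos: [0.5814, -0.178, 0.1131]
eef_rot: [-3.14, 0.0, -2.02]
force: [-4.6, 1.1, 13.3]
grip_width: 0.0005
```

```bash
python3 -m inch '[0,0,0.2,0,0,0,0, 0,0,0,0,0,0,0]'; python3 -m inch '[0,0,0.2,0,0,0,0, 0,0,0,0,0,0,0]'; python3 -m inch '[0,0,0.2,0,0,0,0, 0,0,0,0,0,0,0]'
```

```text
time_s: 12.38
ee_pos: [0.5816, -0.1781, 0.1111]
eef_rot: [-3.14, 0.0, -2.02]
force: [-2.2, 2.1, 10.5]
grip_width: 0.0005
time_s: 12.62
ee_pos: [0.5819, -0.1782, 0.1092]
eef_rot: [-3.138, 0.0, -2.02]
force: [-0.8, 0.8, 11.4]
grip_width: 0.0006
time_s: 12.88
ee_pos: [0.582, -0.1782, 0.1075]
eef_rot: [-3.138, 0.0, -2.02]
force: [-1.3, 0.8, 13.7]
grip_width: 0.0006
```

```bash
python3 -m inch '[0,0,0.2,0,0,0,0, 0,0,0,0,0,0,0]'; python3 -m inch '[0,0,0.2,0,0,0,0, 0,0,0,0,0,0,0]'
```

```text
time_s: 13.12
ee_pos: [0.582, -0.1782, 0.1059]
eef_rot: [-3.138, 0.0, -2.02]
force: [-2.3, 2.2, 17.9]
grip_width: 0.0008
time_s: 13.38
ee_pos: [0.5821, -0.1782, 0.1042]
eef_rot: [-3.138, 0.0, -2.02]
force: [-4.0, 3.1, 19.4]
grip_width: 0.0005
```

```bash
python3 -m inch '[0,0,0.2,0,0,0,0, 0,0,0,0,0,0,0]'; python3 -m inch '[0,0,0.15,0,0,0,0, 0,0,0,0,0,0,0]'; python3 go.py tub .072 0 .1
```

```text
time_s: 13.62
ee_pos: [0.5821, -0.1783, 0.1026]
eef_rot: [-3.137, 0.0, -2.02]
force: [-6.1, 2.8, 22.9]
grip_width: 0.0005
time_s: 13.88
ee_pos: [0.5822, -0.1783, 0.1014]
eef_rot: [-3.137, 0.0, -2.02]
force: [-7.1, 3.6, 25.7]
grip_width: 0.0003
turn first [-0.0044  0.0003  0.0003] then shift cm [-0.05  0.14  0.14] | t 13.875 F [-7.1  3.6 25.7] w 0.0003
```

```bash
python3 -m inch '[0,0,-1.5,0,0,0,0, 0,0,-4,0,0,0,0, 0,0,-2,0,0,0,0, 0,0,0,0,0,0,0, 0,0,0,0,0,0,0]'; python3 chk.py c6;  python3 go.py tub -.072 0 .135
```

```text
time_s: 14.5
ee_pos: [0.5807, -0.1777, 0.1721]
eef_rot: [3.14, -0.0, -2.02]
force: [-0.1, -0.8, -0.9]
grip_width: 0.0008
plate top: dz/dx,dz/dy mm per 100mm, z centre [-17.3    1.09 127.94] 728 seated flat would be 112
turn first [ 0.0019 -0.0002  0.0002] then shift cm [-0.06 14.37  3.7 ] | t 14.55 F [-0.2  0.3  0.3] w 0.0005
```

View pics/c6.png

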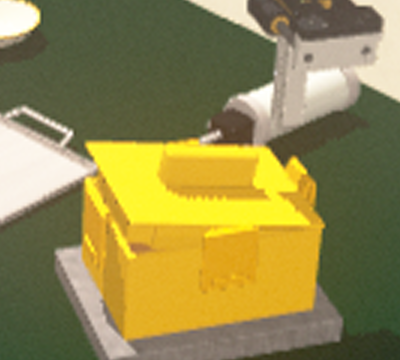

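The +x latch has snapped: its edge is at about 113 mm and the far side is tilted up. Next is the −x side.

```bash
python3 -m inch '[0,3,-1,0,0,0,0, 0,4,0,0,0,0,0, 0,4,0,0,0,0,0, 0,3.37,0,0,0,0,0, 0,0,1.5,0,0,0,0, 0,0,1.5,0,0,0,0, 0,0,0.6,0,0,0,0, 0,0,0,0,0,0,0]'; python3 -m inch '[0,0,0.3,0,0,0,0, 0,0,0.3,0,0,0,0, 0,0,0.3,0,0,0,0, 0,0,0,0,0,0,0]';  python3 go.py tub -.072 0 .1
```

```text
time_s: 15.55
ee_pos: [0.4517, -0.1155, 0.1466]
eef_rot: [3.14, -0.0, -2.02]
force: [-0.3, 0.5, 0.0]
grip_width: 0.0007
time_s: 16.05
ee_pos: [0.4516, -0.1154, 0.1384]
eef_rot: [3.142, -0.0, -2.02]
force: [-0.5, 0.6, 2.1]
grip_width: 0.0004
turn first [ 0.     -0.      0.0002] then shift cm [-0.06  0.04  3.84] | t 16.05 F [-0.5  0.6  2.1] w 0.0004
```

```bash
python3 -m inch '[0,0,0.3,0,0,0,0, 0,0,0.3,0,0,0,0, 0,0,0.3,0,0,0,0, 0,0,0,0,0,0,0]'; python3 -m inch '[0,0,0.2,0,0,0,0, 0,0,0.2,0,0,0,0, 0,0,0,0,0,0,0]'
```

```text
time_s: 16.55
ee_pos: [0.4515, -0.1154, 0.1292]
eef_rot: [3.141, -0.0, -2.02]
force: [-2.0, 0.7, 3.7]
grip_width: 0.0006
time_s: 16.92
ee_pos: [0.4515, -0.1154, 0.1253]
eef_rot: [3.141, -0.0, -2.02]
force: [-2.9, 0.5, 4.9]
grip_width: 0.0004
```

```bash
python3 -m inch '[0,0,0.2,0,0,0,0, 0,0,0.2,0,0,0,0, 0,0,0,0,0,0,0]'; python3 -m inch '[0,0,0.2,0,0,0,0, 0,0,0.2,0,0,0,0, 0,0,0,0,0,0,0]'
```

```text
time_s: 17.3
ee_pos: [0.4516, -0.1154, 0.1213]
eef_rot: [-3.142, 0.0, -2.02]
force: [-0.2, 0.8, 0.2]
grip_width: 0.0006
time_s: 17.68
ee_pos: [0.4517, -0.1155, 0.1176]
eef_rot: [-3.141, 0.0, -2.02]
force: [-1.7, 0.2, 5.7]
grip_width: 0.0007
```

```bash
python3 -m inch '[0,0,0.2,0,0,0,0, 0,0,0.2,0,0,0,0, 0,0,0,0,0,0,0]'; python3 -m inch '[0,0,0.2,0,0,0,0, 0,0,0,0,0,0,0]'; python3 -m inch '[0,0,0.2,0,0,0,0, 0,0,0,0,0,0,0]'
```

```text
time_s: 18.05
ee_pos: [0.4516, -0.1155, 0.1138]
eef_rot: [-3.141, -0.0, -2.02]
force: [-4.5, 0.5, 10.4]
grip_width: 0.0007
time_s: 18.3
ee_pos: [0.4516, -0.1155, 0.1115]
eef_rot: [-3.141, -0.0, -2.02]
force: [-2.4, 1.1, 9.8]
grip_width: 0.0005
time_s: 18.55
ee_pos: [0.4518, -0.1155, 0.1094]
eef_rot: [-3.141, 0.0, -2.02]
force: [-0.8, 0.1, 4.8]
grip_width: 0.0007
```

```bash
python3 -m inch '[0,0,0.2,0,0,0,0, 0,0,0,0,0,0,0]'; python3 -m inch '[0,0,0.15,0,0,0,0, 0,0,0,0,0,0,0]'
```

```text
time_s: 18.8
ee_pos: [0.4518, -0.1155, 0.1077]
eef_rot: [-3.141, 0.0, -2.02]
force: [-1.5, 0.4, 7.9]
grip_width: 0.0
time_s: 19.05
ee_pos: [0.4518, -0.1155, 0.1064]
eef_rot: [-3.141, 0.0, -2.02]
force: [-3.0, 0.4, 10.5]
grip_width: 0.0006
```

```bash
python3 -m inch '[0,0,0.2,0,0,0,0, 0,0,0.2,0,0,0,0, 0,0,0,0,0,0,0]'; python3 -m inch '[0,0,0.2,0,0,0,0, 0,0,0,0,0,0,0]';  python3 -m inch '[0,0,0.15,0,0,0,0, 0,0,0,0,0,0,0]'
```

```text
time_s: 19.42
ee_pos: [0.4518, -0.1155, 0.1028]
eef_rot: [-3.141, 0.0, -2.02]
force: [-5.9, 1.3, 17.6]
grip_width: 0.0004
time_s: 19.68
ee_pos: [0.4519, -0.1155, 0.1011]
eef_rot: [-3.141, 0.0, -2.02]
force: [-7.1, 1.7, 21.6]
grip_width: 0.0004
time_s: 19.92
ee_pos: [0.4519, -0.1155, 0.0998]
eef_rot: [-3.141, 0.0, -2.02]
force: [-9.0, 1.1, 22.7]
grip_width: 0.0006
```

```bash
python3 -m inch '[0,0,0.12,0,0,0,0, 0,0,0,0,0,0,0]'; python3 -m inch '[0,0,-1.5,0,0,0,0, 0,0,-4,0,0,0,0, 0,0,-2,0,0,0,0, 0,0,0,0,0,0,0, 0,0,0,0,0,0,0]'; python3 chk.py c7;  python3 go.py tub 0 -.044 .135; python3 go.py tub 0 .044 .135
```

```text
time_s: 20.18
ee_pos: [0.4519, -0.1155, 0.0987]
eef_rot: [-3.14, 0.0, -2.02]
force: [-9.2, 2.7, 26.1]
grip_width: 0.0003
time_s: 20.8
ee_pos: [0.4512, -0.1153, 0.1711]
eef_rot: [3.14, -0.0, -2.02]
force: [0.1, 0.1, -0.6]
grip_width: 0.0005
plate top: dz/dx,dz/dy mm per 100mm, z centre [-1.0000e-01 -1.0000e-02  1.1175e+02] 997 seated flat would be 112
turn first [ 0.002  -0.0002  0.0003] then shift cm [ 4.34 -7.21  3.6 ] | t 20.85 F [-0.3  0.4 -0.6] w 0.0004
turn first [ 0.002  -0.0002  0.0003] then shift cm [-4.46 -7.21  3.6 ] | t 20.85 F [-0.3  0.4 -0.6] w 0.0004
```

View pics/c7.png

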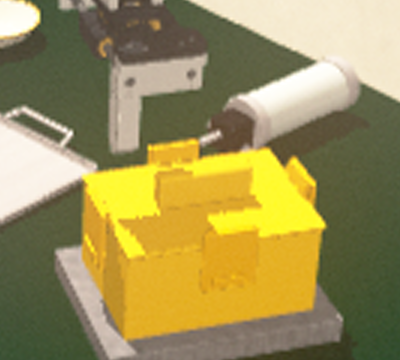

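The plate is flat at 111.75 mm. The dark patch looks like the gripper's shadow. I'll check all four latches by number, in both cameras, with the arm pulled aside.

```bash
python3 -m inch '[0,0,-4,0,0,0,0, 5,0,-3,0,0,0,0, 6,0,0,0,0,0,0, 6,0,0,0,0,0,0, 6,0,0,0,0,0,0, 0,0,0,0,0,0,0, 0,0,0,0,0,0,0]'; cat > lat.py <<'E'
import sys; from fit import *
p=np.array([.5163,-.146,-.4494]); ims=[]
for n in("top","side"):
    im,d,P=shot(n); hsv=cv2.cvtColor(im,cv2.COLOR_RGB2HSV); m=(hsv[...,0]>18)&(hsv[...,0]<36)&(hsv[...,1]>80)&(d>0)
    W=P[m]; q=np.c_[loc(p,W[:,:2]),W[:,2]]*1000
    for nm,i,s in(("x+",0,1),("x-",0,-1),("y+",1,1),("y-",1,-1)):
        e=[76,53][i]; Q=q[(q[:,i]*s>e)&(np.abs(q[:,1-i])<24)&(q[:,2]>117)&(q[:,2]<140)&(q[:,i]*s<e+28)]
        print(n,nm,len(Q),(np.percentile(Q[:,i]*s,[3,50,97]).round(1),np.percentile(Q[:,2],[50,97]).round(1)) if len(Q)>5 else "")
    pl=q[(np.abs(q[:,0])<75)&(np.abs(q[:,1])<50)&(np.abs(q[:,1])>20)&(q[:,2]>90)&(q[:,2]<135)]
    A=np.c_[pl[:,:2]/100,np.ones(len(pl))]; print("plate",np.linalg.lstsq(A,pl[:,2],rcond=None)[0].round(2),len(pl))
    S=5; u,v=proj(n,[.5163,-.146,.11])[0].astype(int); c=im[v-60:v+60,u-75:u+75]; ims.append(cv2.resize(c,(400,320),interpolation=cv2.INTER_CUBIC))
cv2.imwrite(f"pics/{sys.argv[1]}.png",np.hstack(ims)[...,::-1])
E
python3 lat.py c8
```

```text
time_s: 21.72
ee_pos: [0.3517, -0.3222, 0.2414]
eef_rot: [3.14, 0.001, -2.02]
force: [0.4, 1.1, 0.6]
grip_width: 0.0004
top x+ 101 (array([84.9, 89.7, 95.5]), array([124.6, 128.9]))
top x- 93 (array([85.4, 91.6, 95.9]), array([125.7, 130.6]))
top y+ 89 (array([62.7, 68.8, 73.1]), array([125. , 129.6]))
top y- 99 (array([62.3, 68.1, 73.3]), array([124.6, 129. ]))
plate [ 1.2000e-01 -7.0000e-02  1.1193e+02] 1657
side x+ 45 (array([84.5, 89.5, 95.3]), array([122.8, 127.6]))
side x- 54 (array([87.4, 93.3, 96.3]), array([124.4, 127.7]))
side y+ 76 (array([60.3, 67.1, 73.5]), array([122.5, 127.2]))
side y- 63 (array([67.5, 72.8, 77.2]), array([123.1, 128.1]))
plate [ -0.14  -0.33 111.52] 421
```

View pics/c8.png

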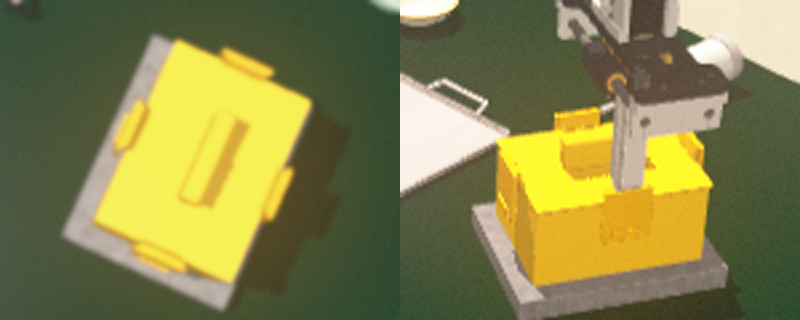

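All four latches stand back in their original positions and the plate is level at 112 mm, which means seated. There is plenty of time, so I'll also press firmly beside the two y latches to be sure they are home.

```bash
python3 go.py tub 0 -.044 .2
```

```text
turn first [0.0006 0.0004 0.0017] then shift cm [-18.55  -7.15   4.19] | t 21.825 F [-0.2 -0.2 -0.1] w 0.0004
```

```bash
python3 -m inch '[-4.5,-1.8,0,0,0,0,0, -4.7,-1.8,0,0,0,0,0, -4.7,-1.8,0,0,0,0,0, -4.65,-1.75,0,0,0,0,0, 0,0,4,0,0,0,0, 0,0,4,0,0,0,0, 0,0,4,0,0,0,0, 0,0,0.5,0,0,0,0, 0,0,0,0,0,0,0]'; python3 go.py tub 0 -.044 .1; python3 -m inch '[0,0,0.3,0,0,0,0, 0,0,0.3,0,0,0,0, 0,0,0.3,0,0,0,0, 0,0,0,0,0,0,0]'
```

```text
time_s: 22.95
ee_pos: [0.4973, -0.1861, 0.1184]
eef_rot: [-3.141, 0.0, -2.019]
force: [0.4, 0.3, 0.3]
grip_width: 0.0003
turn first [-0.001   0.      0.0012] then shift cm [-0.04  0.03  1.84] | t 22.95 F [0.4 0.3 0.3] w 0.0003
time_s: 23.45
ee_pos: [0.497, -0.1867, 0.1087]
eef_rot: [-3.14, 0.0, -2.02]
force: [0.3, 0.5, 5.9]
grip_width: 0.0008
```

```bash
python3 -m inch '[0,0,0.2,0,0,0,0, 0,0,0.2,0,0,0,0, 0,0,0,0,0,0,0]'; python3 -m inch '[0,0,0.2,0,0,0,0, 0,0,0.1,0,0,0,0, 0,0,0,0,0,0,0]'; python3 -m inch '[0,0,0.2,0,0,0,0, 0,0,0,0,0,0,0]'
```

```text
time_s: 23.82
ee_pos: [0.4971, -0.1867, 0.1053]
eef_rot: [-3.14, 0.0, -2.02]
force: [-3.0, 2.6, 12.1]
grip_width: 0.0001
time_s: 24.2
ee_pos: [0.4971, -0.1867, 0.1028]
eef_rot: [-3.14, 0.0, -2.02]
force: [-5.5, 2.0, 17.7]
grip_width: 0.0002
time_s: 24.45
ee_pos: [0.4971, -0.1867, 0.101]
eef_rot: [-3.14, 0.0, -2.02]
force: [-6.0, 3.5, 19.9]
grip_width: 0.0004
```

```bash
python3 -m inch '[0,0,0.15,0,0,0,0, 0,0,0,0,0,0,0, 0,0,-2,0,0,0,0, 0,0,-5,0,0,0,0, -4.4,0,0,0,0,0,0, -4.4,0,0,0,0,0,0, 0,0,4,0,0,0,0, 0,0,1,0,0,0,0, 0,0,0,0,0,0,0]'; python3 go.py tub 0 .044 .1; python3 -m inch '[0,0,0.3,0,0,0,0, 0,0,0.3,0,0,0,0, 0,0,0.3,0,0,0,0, 0,0,0,0,0,0,0]'
```

```text
time_s: 25.58
ee_pos: [0.5347, -0.1077, 0.1178]
eef_rot: [3.141, -0.0, -2.021]
force: [-0.5, -0.8, -0.3]
grip_width: 0.0007
turn first [ 0.0009 -0.0002 -0.0004] then shift cm [-0.15 -0.01  1.78] | t 25.575 F [-0.5 -0.8 -0.3] w 0.0007
time_s: 26.08
ee_pos: [0.5351, -0.1075, 0.1092]
eef_rot: [-3.141, -0.0, -2.02]
force: [-0.6, -1.7, 5.4]
grip_width: 0.0006
```

```bash
python3 -m inch '[0,0,0.2,0,0,0,0, 0,0,0.2,0,0,0,0, 0,0,0,0,0,0,0]'; python3 -m inch '[0,0,0.2,0,0,0,0, 0,0,0.1,0,0,0,0, 0,0,0,0,0,0,0]'; python3 -m inch '[0,0,0.25,0,0,0,0, 0,0,0,0,0,0,0]'
```

```text
time_s: 26.45
ee_pos: [0.5352, -0.1076, 0.1057]
eef_rot: [-3.14, -0.0, -2.02]
force: [-3.6, -1.0, 12.1]
grip_width: 0.0007
time_s: 26.82
ee_pos: [0.5353, -0.1076, 0.1033]
eef_rot: [-3.14, -0.0, -2.02]
force: [-6.2, -0.2, 16.2]
grip_width: 0.0004
time_s: 27.08
ee_pos: [0.5353, -0.1076, 0.1011]
eef_rot: [-3.14, -0.0, -2.02]
force: [-7.9, -0.1, 20.9]
grip_width: 0.0002
```

Both y sides behave like a solid, seated lid. I'll rise, pull aside and make the final check.

```bash
python3 -m inch '[0,0,-2,0,0,0,0, 0,0,-5,0,0,0,0, 0,0,-5,0,0,0,0, 0,3,-2,0,0,0,0, 4,5,0,0,0,0,0, 4,5,0,0,0,0,0, 4,5,0,0,0,0,0, 4,5,0,0,0,0,0, 0,0,0,0,0,0,0, 0,0,0,0,0,0,0]'; python3 lat.py c9; python3 - <<'E'
from h import *
a=np.load("top0.npz")["im"].astype(int); b=ctrl.camera("top")[0].astype(int); cv2.imwrite("pics/top9.png",b.astype(np.uint8)[...,::-1])
for n,X in(("dish",(180,176)),("press",(320,145)),("bowl",(470,168))):
    u,v=X; s=np.s_[v-45:v+45,u-45:u+45]; print(n,"moved px",(np.abs(a[s]-b[s]).max(-1)>60).sum())
E
```

```text
time_s: 28.32
ee_pos: [0.2646, -0.1502, 0.2395]
eef_rot: [-3.141, 0.0, -2.021]
force: [0.3, -0.1, 0.0]
grip_width: 0.0007
top x+ 102 (array([85.1, 89.7, 95.8]), array([124.5, 129.9]))
top x- 91 (array([86.2, 91.7, 95.9]), array([125.3, 129.5]))
top y+ 91 (array([62.5, 68.3, 73.1]), array([125.1, 129.6]))
top y- 98 (array([62.9, 68. , 73.3]), array([124.3, 129.5]))
plate [ 1.4000e-01 -5.0000e-02  1.1189e+02] 1657
side x+ 58 (array([83.9, 88.6, 95.2]), array([123.2, 128.6]))
side x- 52 (array([88.4, 93.8, 96.5]), array([125. , 127.3]))
side y+ 79 (array([58.5, 66.8, 73.3]), array([122.2, 127.5]))
side y- 85 (array([63.6, 71.9, 75.8]), array([123.5, 128.2]))
plate [  0.14  -0.22 111.64] 514
dish moved px 0
press moved px 0
bowl moved px 0
```

View pics/c9.png

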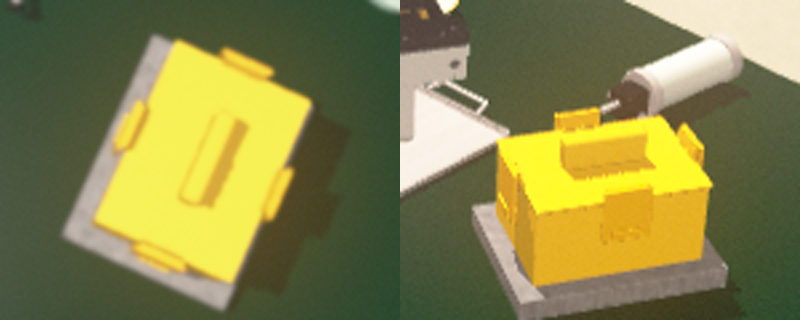

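The lid is level and seated, with the four latches upright over its edges, and the robot is clear. I'm handing in.

```bash
python3 -c "from station import ctrl; print(ctrl.hand_in())"
```

```text
the job is handed in; nothing more can be done
None
```

The yellow container is closed. I took the lid off the tray by its grip bar, laid it squarely on the latch noses, then pressed at +x, −x, −y and +y in turn. The highest vertical force I read was about 26 N (about 28 N with the sideways part), and the job was handed in at about 28.5 s.

**Lid seated:** the plate top measures 111.9 mm (top camera) and 111.6 mm (side camera), against 112 mm for fully seated. Its slope is at most about 0.2 mm per 100 mm.

**Latches:** all four stand upright where they were before closing. I saw the +x latch snap on its own press. The −x press closed the other three, and I inferred that from the drops in force and the level plate. The later presses beside the two y latches met a lid already fully down. The side camera put the −x and −y latches 2–5 mm further out than the top camera did, probably because it sees their outer faces.

**Bystanders:** the top view shows no change around the cookie press, the glass bowl or the small dish. The arm stopped clear of everything. No check failed.

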